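# Start and run home the perched wing nut of a book press

## Task

One of the two wing nuts of the book press stands proud, perched on top of its thread. Turn that nut backward (counter-clockwise from above) until its thread start drops, then turn it forward (clockwise) and run it down fully home on its washer. Do not turn the other wing nut, which is already home.

Things in the scene. Friction and masses are not known exactly. Their poses are not given: they have to be found in the camera images.
- nut_grip (a point): Centre of the perched nut's wing, on the stud's axis (z, up). Brass wing: upright bar 70 mm long (point x), 15 mm thick (y: grasp across it, from above), 46 mm tall, half above this point; below it a round boss, 44 mm across, 20 mm tall. This nut stands 18 mm higher than its twin, bare thread showing under the boss. Press fixed; its top board is 78 mm above the table.
- nut (a joint): Turn of that nut, rad, + forward (clockwise from above). Starts -0.08 to 0.12. Perched it binds forward at 0.25; back at -0.55 or beyond it can drop (40 degrees back from any start does), stop -1.0. Then, turned forward, it sinks 7.8 mm per rad from -0.5 to 0.4 and is home from 0.4 to its stop 0.8: about 75 degrees forward after 40 back. Light friction 0.06 N m: stays where put.
- nut_drop (a joint): How far that nut has sunk, m: 0 perched, 0.011 dropped on the thread start, 0.018 home. Off its perch it falls by its weight (2 to 3 N) when free, not while fingers hold it up: lower the hand with it 11 mm, or loosen the grip a moment. In the thread it has 2.5 mm vertical play, so a hand holding it must sink with it, 7 mm, as it turns forward. Captive: cannot be lifted off.
- nut2 (a joint): Turn of the other nut, rad, 0 at the start, must not be turned. Same shape and size, on the same press, its axis 260 mm from the perched nut's; it is down on its washer, with the stud's end showing above its wing.

How it is judged (in metres and radians):
On the way, in this order (a step that is already met when the one before it is completed fails the run):
1. the nut is turned backward and has dropped onto the thread start (joint nut below -0.3, nut_drop between 8 and 14 mm) (value of joint nut below -0.3 rad and value of joint nut_drop between 0.008 and 0.014 m), for 0.05 s.
2. the nut is run forward and down to home (nut_drop over 15.5 mm, joint nut over 0.3) (value of joint nut_drop above 0.0155 m and value of joint nut above 0.3 rad), for 0.1 s.
At the end, for the whole second after the job is handed in: The perched nut is home on its washer: down by more than 15.5 of its 18 mm and turned forward past 0.3 rad, at rest; the other nut is within 0.2 rad of where it was (all of step 2 and velocity of joint nut between -0.1 and 0.1 rad/s and not (value of joint nut2 above 0.2 rad or value of joint nut2 below -0.2 rad)); the robot touches nothing.
It fails at once if the other wing nut is turned by more than 0.2 rad (value of joint nut2 above 0.2 rad or value of joint nut2 below -0.2 rad).
It also fails if it takes over 38 s, if anything falls off the work surface, if the arm or the gripper's body presses on something with over 40 N, if the wrist force passes 120 N, or if a joint passes its speed limit or range.

## Robot

A 6-joint arm with a two-finger parallel gripper is mounted at the origin on the work surface. World frame = base frame: x ahead of the robot, y to its left, z up, the work surface at z = 0. Lengths are in m, angles in degrees, forces in N, time in s.
With the tool pointing down it reaches from about 0.3 to 1 m from the base axis. Payload 5.1 kg.
Tool frame: the origin (TCP) lies between the finger pads; the fingertips stand 11 mm ahead of it and the grasp point (between the pads) lies 8 mm behind it; z points along the fingers, y is the direction in which the jaws open and shut (so a half turn about z gives the same grasp; the last joint's range is limited). The gripper opens to 95 mm and grips with 3 to 60 N. Pads are 20 mm wide; open, the fingers measure 119 mm over their backs; the gripper's body (75 mm by 180 mm) begins 59 mm behind the grasp point.
Start: joints at [-78.472, 7.093, 94.555, -0, 78.352, -4.733], TCP at [0.182, -0.624, 0.226] pointing down, gripper open.
Joint ranges: [-149.61, 149.61], [-58.7, 133.49], [1.44, 155.28], [-77.14, 257.14], [18.33, 153.61], [-166.67, 166.67]. Speed limits (degrees/s): [147.25, 147.25, 180, 180, 180, 180].

## Interface

Orientations are given as [roll, pitch, yaw] about the fixed x, y, z axes, in that order (R = Rz(yaw) Ry(pitch) Rx(roll)).
In Python, from station import ctrl, cams gives the robot as it stands.
- The arm moves only by the tool carry_out, never from a script. Its argument "targets" is one flat list of numbers, 7 for each row, row after row: the turn, a rotation vector about the tool's x, y, z in degrees, then the shift along the tool's x, y, z in mm, then the finger opening in mm, from 0 to 95.1. A call has 1 to 10 rows; each row is the pose to reach, as a shift and turn from the pose commanded when the call began, along the tool's axes at that moment; what a row does not reach only later rows make up. A row lasts 1/12 s, in which the tool goes at most 41.7 mm and 7.16 degrees, less where a joint would pass 70% of its speed; a pose out of reach is approached as far as the arm can. A call with a gripper value outside its range is refused whole. The fingers move at their own pace and stop on an object; "force" is the grip in N (left out, the last holds). Time passes only in rows, so rows that repeat a pose let the fingers close. It gives the time, the measured TCP pose, the force and the opening at its end, in the units of the state.
- ctrl.observe(): the state, without advancing time (a new reading comes with each control period).
- cams.capture(name): name is "scene" or "side" or "wrist"; returns (picture, depth): 384x512x3 uint8, red, green, blue; 384x512 float32, m along the optical axis (not along the pixel's ray), 0 where there is no reading.
- cams.get_calibration(name): a dict with "camera_matrix" (3x3 intrinsics, pixels), "R" (3x3) and "t" (3): a world point X has camera coordinates R X + t. Camera axes: x right, y down, z forward; pixel columns grow to the right and rows downward; lengths in m; the calibration is good to about 2 mm. A picture is of the moment at which its call begins: read the wrist's pose just before it. get_calibration takes no time and is no camera call; for the wrist camera it gives the pose at the moment of the call.
- ctrl.close_job(): hands the job in, once; it reports no verdict.
The state is a dict: "t": time; "q": joint angles; "qd": joint speeds; "joint_efforts": joint torques, N m; "ee_pos": TCP position; "tool_rot": TCP orientation; "ft_force": force on the tool from outside, world axes, zero at the start; "ft_torque": the same for the moment, N m; "opening": finger opening in m.
Only numpy, scipy, OpenCV 4.12 (cv2) and the standard library are available. Lean on these libraries where they do the work, as an engineer would, in place of code of your own. Each camera call takes 0.05 s, during which the arm holds its last target. There are 200 camera calls.

## Working session

There is one attempt and no reset: what is moved stays moved. The work goes in short steps, Python scripts to look and compute and a tool call to move; the robot and the scene stay as the last step left them, time stands still between calls to the robot, and variables do not carry over. Pictures are saved under pics/ and viewed, about 8 in all and at most 12, crops included, and the job is handed in when it is done.

Besides the shell and the picture viewer there is one more tool, called after "Emit:" by a JSON object that holds its "name" and its "arguments", one argument or row to a line. carry_out: Moves the arm, as the interface text tells. Its arguments: {"type":"object","properties":{"targets":{"type":"array","items":{"type":"number"}},"force":{"type":"number"}},"required":["targets"]}

```bash
mkdir -p pics; cat > h.py <<'E'
from station import ctrl,cams
import numpy as np,cv2
def pts(name):
    c=cams.get_calibration(name);im,d=cams.capture(name)
    K=np.array(c["camera_matrix"]);R=np.array(c["R"]);t=np.array(c["t"])
    v,u=np.mgrid[:384,:512]
    P=np.stack([(u-K[0,2])/K[0,0]*d,(v-K[1,2])/K[1,1]*d,d],-1)
    return im,d,(P-t)@R
def save(n,im): cv2.imwrite("pics/"+n,im[:,:,::-1])
E
python3 - <<'E'
from h import *
ims=[]
for n in("scene","side"):
    im,d,W=pts(n);ims.append(im);np.savez(n,im=im,d=d,W=W)
save("a.png",np.hstack(ims)[:, :])
im=cv2.resize(np.hstack(ims),(800,300),interpolation=cv2.INTER_AREA);save("a.png",im)
s=ctrl.observe();print(s)
E
```

```text
{'t': 0.1, 'q': array([-7.84720671e+01,  7.12820328e+00,  9.46238583e+01, -1.44479431e-04,
        7.83516992e+01, -4.73075123e+00]), 'qd': array([ 0.07366376, -0.10402252, -0.20158483,  0.08544669, -0.10396215,
        0.04069687]), 'joint_efforts': array([ 9.03683649e-04, -4.18882871e+01, -3.61095357e+01,  7.77956564e-02,
        4.61967860e-02, -5.97334065e-05]), 'ee_pos': array([ 0.18186646, -0.62347335,  0.22455228]), 'tool_rot': array([-1.79896581e+02, -8.41653329e-03,  1.62587058e+01]), 'ft_force': array([-0.4521895 ,  0.02951963, -0.28584269]), 'ft_torque': array([ 0.05555441,  0.01793703, -0.04331667]), 'opening': 0.09523418847985032}
```

View pics/a.png

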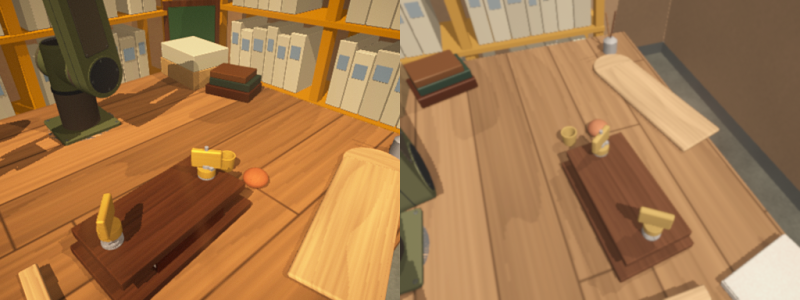

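The picture shows the press with two brass wings at about (105,218) and (207,160) in the scene half, and (600,142) and (655,222) in the side half. A brass cup and an orange ball stand nearby.

```bash
python3 - <<'E'
from h import *
crops=[]
for n in("scene","side"):
    f=np.load(n+".npz");im,d,W=f["im"],f["d"],f["W"]
    hsv=cv2.cvtColor(im,cv2.COLOR_RGB2HSV)
    m=((abs(hsv[...,0].astype(int)-23)<6)&(hsv[...,1]>140)&(hsv[...,2]>90)&(d>0)&(W[...,2]>.085)&(W[...,2]<.2)&(np.hypot(W[...,0],W[...,1])<1.1)).astype(np.uint8)
    k,l,st,c=cv2.connectedComponentsWithStats(m)
    for i in range(1,k):
        if st[i,4]<60: continue
        p=W[l==i];z=p[:,2]; zt=np.percentile(z,98)
        top=p[(z>zt-.006)]
        r=cv2.minAreaRect((top[:,:2]*1000).astype(np.float32))
        up=p[z>zt-.035];e,v=np.linalg.eigh(np.cov(up[:,:2].T))
        print(n,st[i],"ztop %.4f zmin %.4f"%(zt,z.min()),"toprect",np.round(r[0],1),np.round(r[1],1),round(r[2],1),"upmean",up[:,:2].mean(0).round(4),"dir",np.degrees(np.arctan2(v[1,1],v[0,1])).round(1))
        x,y,w,h=st[i,:4];x0=max(0,x-25);y0=max(0,y-25)
        crops.append(cv2.resize(im[y0:y0+100,x0:x0+100],(380,290)))
while len(crops)<4: crops.append(crops[0]*0)
save("b.png",np.vstack([np.hstack(crops[:2]),np.hstack(crops[2:4])]))
E
```

```text
scene [ 245  189   40   39 1064] ztop 0.1474 zmin 0.0850 toprect [585.2  68.3] [68.1 13.1] 39.9 upmean [0.5876 0.0656] dir -140.7
scene [123 248  19  61 619] ztop 0.1651 zmin 0.0988 toprect [ 608.9 -190. ] [13.8 66.9] 52.7 upmean [ 0.6175 -0.1966] dir 142.1
scene [144 279  11  19  85] ztop 0.1194 zmin 0.1122 toprect [ 615.5 -177. ] [11.2 33.5] 70.2 upmean [ 0.6158 -0.1775] dir 157.4
```

View pics/b.png

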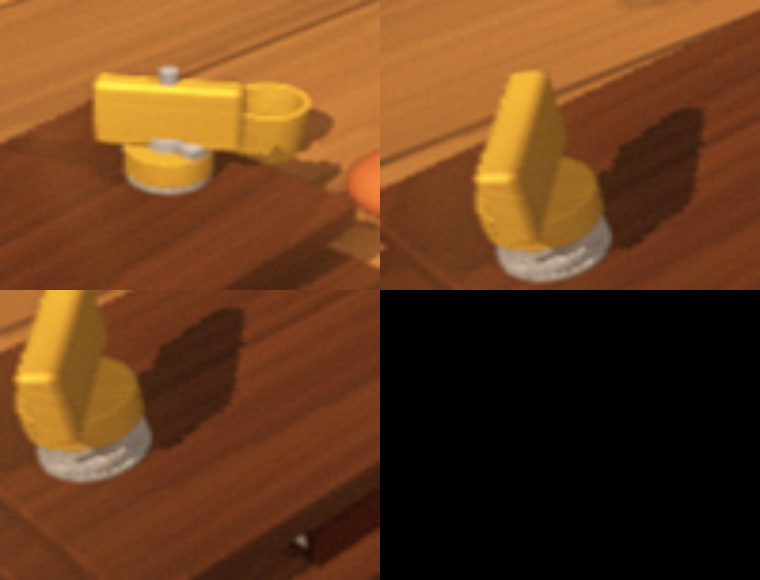

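The perched nut is the one at (0.609, -0.190): its top is at z 0.165, 18 mm above its twin, and the axes are 259 mm apart, so both match the task. Its wing runs along about -37°. I'll move above it and turn to match.

Emit:
{"name": "carry_out", "arguments": {
  "targets": [53.6,0,0,0,0,0,95,0,0,6,40,-22,0,95,0,0,12,80,-44,0,95,0,0,18,116,-65,0,95,0,0,24,152,-85,0,95,0,0,30,188,-105,0,95,0,0,36,224,-125,0,95,0,0,42,260,-145,0,95,0,0,48,296,-165,0,95,0,0,53.6,332,-185,0,95]
}}

```text
t: 0.93
ee_pos: [0.4462, -0.3551, 0.2252]
tool_rot: [-180.0, 0.0, -37.6]
ft_force: [1.2, -0.3, 0.5]
opening: 0.095
```

My first row put the turn on x by mistake. It was limited to a brief tilt in free air, and the later rows corrected it. Next I cover the remaining distance.

Emit:
{"name": "carry_out", "arguments": {
  "targets": [0,0,0,5,-38,0,95,0,0,0,10,-76,0,95,0,0,0,15,-114,0,95,0,0,0,20,-152,0,95,0,0,0,25,-190,0,95,0,0,0,28.3,-230.1,0,95,0,0,0,28.3,-230.1,0,95,0,0,0,28.3,-230.1,0,95]
}}

```text
t: 1.6
ee_pos: [0.608, -0.1895, 0.2247]
tool_rot: [180.0, 0.1, -37.1]
ft_force: [-0.3, -0.1, -0.2]
opening: 0.0951
```

```bash
python3 - <<'E'
from h import *
s=ctrl.observe();print(s["ee_pos"],s["tool_rot"],s["q"])
im,d,W=pts("wrist");np.savez("w",im=im,d=d,W=W)
m=((d>0)&(W[...,2]>.15)&(W[...,2]<.18)&(np.hypot(W[...,0]-.609,W[...,1]+.19)<.06))
p=W[m];z=np.percentile(p[:,2],50);top=p[abs(p[:,2]-z)<.006]
print(m.sum(),z,cv2.minAreaRect((top[:,:2]*1000).astype(np.float32)))
save("c.png",im)
E
```

```text
[ 0.60801253 -0.18945394  0.22474497] [ 1.79963197e+02  8.17051158e-02 -3.71338153e+01] [-2.21284221e+01  5.54922949e+00  9.63174937e+01 -1.47033286e-02
  7.82217249e+01  1.05008379e+02]
1949 0.16422242142380028 ((606.0154418945312, -188.6420440673828), (14.56272029876709, 69.02822875976562), 53.386695861816406)
```

View pics/c.png

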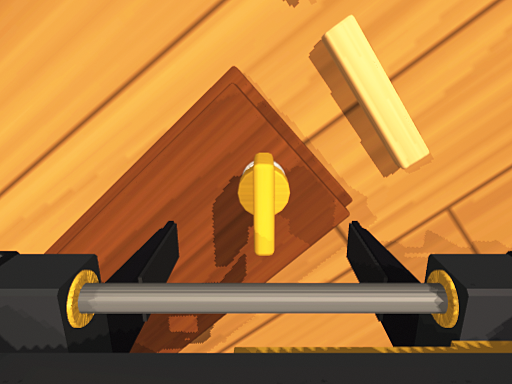

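The wing sits centred between the fingers, at columns 255-273, with the press below. Its measured centre is within 2 mm of the TCP, so I'll go down and grip.

Emit:
{"name": "carry_out", "arguments": {
  "targets": [0,0,-0.5,-1,0,20,95,0,0,-0.5,-1,0,40,70,0,0,-0.5,-1,0,60,50,0,0,-0.5,-1,0,78,40,0,0,-0.5,-1,0,88,35,0,0,-0.5,-1,0,88,25,0,0,-0.5,-1,0,88,10,0,0,-0.5,-1,0,88,10,0,0,-0.5,-1,0,88,10,0,0,-0.5,-1,0,88,10],
  "force": 10
}}

```text
t: 2.48
ee_pos: [0.6074, -0.1911, 0.1393]
tool_rot: [-180.0, -0.1, -36.8]
ft_force: [0.2, 0.6, 1.0]
opening: 0.0406
```

Emit:
{"name": "carry_out", "arguments": {
  "targets": [0,0,0,0,0,0,10,0,0,0,0,0,0,10,0,0,0,0,0,0,10,0,0,0,0,0,0,10,0,0,0,0,0,0,10,0,0,0,0,0,0,10]
}}

```text
t: 2.98
ee_pos: [0.6074, -0.1898, 0.1379]
tool_rot: [-179.9, -0.0, -36.8]
ft_force: [3.4, 3.4, -0.2]
opening: 0.0148
```

Emit:
{"name": "carry_out", "arguments": {
  "targets": [0,0,-5,0,0,0,10,0,0,-10,0,0,0,10,0,0,-15,0,0,0,10,0,0,-20,0,0,0,10,0,0,-25,0,0,0,10,0,0,-30,0,0,0,10,0,0,-35,0,0,0,10,0,0,-40,0,0,0,10,0,0,-45,0,0,0,10,0,0,-45,0,0,0,10]
}}

```text
t: 3.82
ee_pos: [0.6077, -0.1884, 0.1372]
tool_rot: [-179.8, -0.2, 8.4]
ft_force: [6.3, 7.4, -2.5]
opening: 0.0146
```

Emit:
{"name": "carry_out", "arguments": {
  "targets": [0,0,0,0,0,0,24,0,0,0,0,0,0,24,0,0,0,0,0,0,24,0,0,0,0,0,0,24,0,0,0,0,0,0,24,0,0,0,0,0,0,24]
}}

```text
t: 4.32
ee_pos: [0.6065, -0.1909, 0.1377]
tool_rot: [180.0, 0.0, 8.1]
ft_force: [0.5, 0.1, 0.4]
opening: 0.0237
```

```bash
python3 - <<'E'
from h import *
s=ctrl.observe();print(s["ee_pos"],s["tool_rot"],s["opening"],s["ft_force"])
for n in("wrist","scene"):
    im,d,W=pts(n)
    hsv=cv2.cvtColor(im,cv2.COLOR_RGB2HSV)
    m=((abs(hsv[...,0].astype(int)-23)<6)&(hsv[...,1]>140)&(d>0)&(W[...,2]>.135)&(W[...,2]<.18)&(np.hypot(W[...,0]-.608,W[...,1]+.19)<.05))
    p=W[m];z=np.percentile(p[:,2],95);top=p[abs(p[:,2]-z)<.006]
    print(n,m.sum(),z,cv2.minAreaRect((top[:,:2]*1000).astype(np.float32)))
    save("d_%s.png"%n,im if n=="wrist" else cv2.resize(im[180:360,60:260],(600,540)))
E
```

```text
[ 0.60649511 -0.19094844  0.13772598] [1.79987920e+02 4.80796080e-03 8.14226752e+00] 0.023671562940382102 [0.48759682 0.06178383 0.44779209]
wrist 2831 0.15437657516240966 ((606.3922729492188, -188.1809539794922), (68.51695251464844, 14.678508758544922), 8.578526496887207)
scene 313 0.1539448514338172 ((614.85205078125, -190.1613006591797), (55.6398811340332, 12.887289047241211), 10.578794479370117)
```

View pics/d_scene.png

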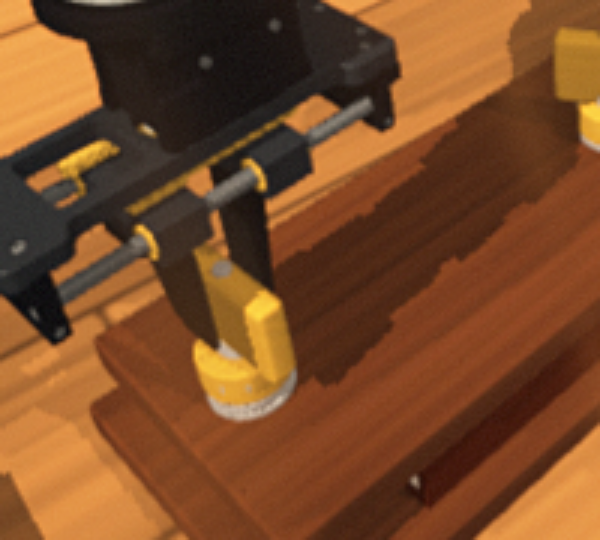

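The nut has dropped: the wing top went from 0.165 to 0.154, and the wing turned 45° back. The scene view also shows the boss sitting near the washer. I'll lower the hand 10 mm, recentre it and grip again.

Emit:
{"name": "carry_out", "arguments": {
  "targets": [0,0,-0.4,0,-2,5,24,0,0,-0.4,0,-2,10,24,0,0,-0.4,0,-2,10,20,0,0,-0.4,0,-2,10,10,0,0,-0.4,0,-2,10,10,0,0,-0.4,0,-2,10,10,0,0,-0.4,0,-2,10,10],
  "force": 7
}}

```text
t: 5.0
ee_pos: [0.606, -0.1886, 0.1272]
tool_rot: [-180.0, 0.0, 8.6]
ft_force: [-0.5, 0.1, -1.9]
opening: 0.015
```

Emit:
{"name": "carry_out", "arguments": {
  "targets": [0,0,5,0,0,0,10,0,0,10,0,0,0,10,0,0,15,0,0,0,10,0,0,20,0,0,0.7,10,0,0,25,0,0,1.4,10,0,0,30,0,0,2.1,10,0,0,35,0,0,2.8,10,0,0,40,0,0,3.5,10,0,0,40,0,0,3.5,10]
}}

```text
t: 5.75
ee_pos: [0.606, -0.1886, 0.1237]
tool_rot: [180.0, 0.1, -31.5]
ft_force: [-0.5, -0.1, -1.9]
opening: 0.0147
```

Forces are small. I'll run the remaining turn.

Emit:
{"name": "carry_out", "arguments": {
  "targets": [0,0,5,0,0,0.7,10,0,0,10,0,0,1.4,10,0,0,15,0,0,2.1,10,0,0,20,0,0,2.8,10,0,0,25,0,0,3.5,10,0,0,30,0,0,3.5,10,0,0,35,0,0,3.5,10,0,0,38,0,0,3.5,10,0,0,38,0,0,3.5,10]
}}

```text
t: 6.5
ee_pos: [0.606, -0.1886, 0.1213]
tool_rot: [180.0, 0.0, -69.4]
ft_force: [-3.9, 0.9, 2.5]
opening: 0.0149
```

Emit:
{"name": "carry_out", "arguments": {
  "targets": [0,0,0,0,0,0,26,0,0,0,0,0,0,26,0,0,0,0,0,0,26,0,0,0,0,0,0,26,0,0,0,0,0,0,26,0,0,0,0,0,0,26]
}}

```text
t: 7.0
ee_pos: [0.6063, -0.1887, 0.1206]
tool_rot: [-180.0, -0.0, -69.4]
ft_force: [0.2, 0.6, 0.1]
opening: 0.0257
```

```bash
cat > chk.py <<'E'
from h import *
s=ctrl.observe();print(s["t"],s["ee_pos"],s["tool_rot"],s["opening"],s["ft_force"])
for n,c in(("wrist",(.606,-.188)),("scene",(.606,-.188)),("scene",(.585,.068))):
    im,d,W=pts(n)
    hsv=cv2.cvtColor(im,cv2.COLOR_RGB2HSV)
    m=((abs(hsv[...,0].astype(int)-23)<6)&(hsv[...,1]>140)&(d>0)&(W[...,2]>.125)&(W[...,2]<.18)&(np.hypot(W[...,0]-c[0],W[...,1]-c[1])<.05))
    p=W[m];z=np.percentile(p[:,2],95);top=p[abs(p[:,2]-z)<.006]
    print(n,m.sum(),z,cv2.minAreaRect((top[:,:2]*1000).astype(np.float32)))
    if n=="wrist": save("e_%.1f.png"%s["t"],im)
save("f_%.1f.png"%s["t"],cv2.resize(im[170:320,100:300],(800,600)))
E
python3 chk.py
```

```text
7.0 [ 0.60634073 -0.18870618  0.1205709 ] [-1.79998251e+02 -2.03295047e-03 -6.94184014e+01] 0.02574478451715105 [0.22312942 0.56324003 0.14836902]
wrist 3373 0.14732524311183806 ((605.6243896484375, -188.78897094726562), (14.78365707397461, 69.5041275024414), 20.314363479614258)
scene 255 0.14709797845485584 ((615.10693359375, -207.46578979492188), (13.78371524810791, 30.93766975402832), 20.513320922851562)
scene 467 0.14726469698208858 ((585.451171875, 67.99887084960938), (67.87269592285156, 12.454668045043945), 40.275630950927734)
```

The wing top is at 0.147, level with its twin, and the wing stands about 33° forward of its start, so it is home. I'll open wider and retreat straight up.

Emit:
{"name": "carry_out", "arguments": {
  "targets": [0,0,0,0,0,0,50,0,0,0,0,0,0,50,0,0,0,0,0,0,50,0,0,0,0,0,-15,50,0,0,0,0,0,-35,50,0,0,0,0,0,-60,50,0,0,0,0,0,-90,50,0,0,0,0,0,-110,50,0,0,0,0,0,-110,50,0,0,0,0,0,-110,50]
}}

```text
t: 7.98
ee_pos: [0.6073, -0.1891, 0.2336]
tool_rot: [-179.8, -0.2, -69.4]
ft_force: [-0.4, 0.1, -0.5]
opening: 0.0502
```

```bash
python3 chk.py; cp pics/f_7.[89].png pics/g.png
```

```text
7.9833 [ 0.60729566 -0.18906577  0.23364783] [-179.80321541   -0.18056451  -69.43750972] 0.0502122518939703 [-0.35315735  0.09080156 -0.52284499]
wrist 1432 0.14743394985149263 ((605.630126953125, -189.2052459716797), (14.685993194580078, 68.60204315185547), 20.155258178710938)
scene 597 0.14686624874996485 ((608.659423828125, -190.66845703125), (14.391057968139648, 66.78250122070312), 19.740209579467773)
scene 483 0.14732728097184195 ((585.0711669921875, 68.57774353027344), (67.98235321044922, 15.079837799072266), 39.68310546875)cp: cannot stat 'pics/f_7.[89].png': No such file or directory
```

The numbers settle it without another picture: both tops are at 0.147, the nut is turned forward, the twin is unmoved and the hand is clear. I'm handing in the job.

```bash
python3 -c "
from station import ctrl
print(ctrl.close_job())"
```

```text
the job is handed in; nothing more can be done
None
```

The perched wing nut is home on its washer, and I handed the job in after about 8 s of robot time. I gripped it and turned it 45° back, then loosened the jaws so it dropped onto its thread start. After gripping again 10 mm lower, I turned it 78° forward while sinking about 7 mm with it, then let go and lifted clear.

**Last checks:**
- **Height:** the nut's wing top is at 0.147 m, level with its twin. It started at 0.165 m, so it came down 18 mm.
- **Turn:** the wing stands about 33° forward of where it started. That puts joint nut at about 0.5 to 0.7 rad, depending on its exact start.
- **Other nut:** its wing angle reads 39.7°, against 39.9° at the start, so it did not turn.
- **Robot:** the hand is about 75 mm above the nut, with wrist force near zero.

**What went wrong:** the first row of the first move had its turn on the wrong axis. It tilted the tool a few degrees at most in free air, and the next rows corrected it. The final picture was never viewed because of a wrong file name, so the last check rests on the depth measurements from the wrist and scene cameras, which agreed to about 0.6 mm in height.

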